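Hold down the recessed overload reset with a pin punch

TASK

The dust extractor's switch box on the bench has tripped. Take the long thin punch with the square wooden handle out of the tool rack, reach its shank down through the round hole in the box's lid that is farther from the dial, and press the reset button at the bottom of that hole all the way down. Finish still gripping the punch and holding the button down; do not press the button in the other hole, and leave the other tools in the rack and the things on the bench where they are.

Things in the scene. Friction and masses are not known exactly. Their poses are not given: they have to be found in the camera images.
- punch: Pin punch, upright in one of the rack's 3 holes (varies), 80 g: the only tool with a square handle, wood, 24 x 24 mm (faces along its x, y), 65 mm tall; below it a round steel shank 6 mm thick, 65 mm long. Origin: centre of the handle's underside, resting on the rack board; z up the handle. Grip it about 40 mm above the origin, closing along its x (across the row, within 0.12 rad of the rack's x).
- punch_tip (a point): The end of the punch's shank, 65 mm below the punch's origin on its axis.
- rack: Fixed wooden tool rack: board 60 mm (x) by 190 mm (y), 15 mm thick, on two end legs, top 85 mm above the bench; three 18 mm through holes at y = -55, 0, +55 mm, in which the tools hang by their handles, shanks visible below. Origin: centre of its foot on the bench, z up. On either side of the bench, turned up to 0.6 rad.
- switchbox: Fixed metal-grey switch box, 110 (x) by 170 (y) by 75 mm high. Along the middle of its lid: a black dial (36 mm wide on a 48 mm steel disc, 22 mm tall) at y = +50 mm, then two like holes, 13 mm wide with thin steel rims: test at y = -5, reset at y = -55 mm. A cable gland stands out 18 mm at the +y end. Origin: centre of its underside, z up. Opposite side from the rack, turned up to 1.3 rad.
- reset_hole (a point): Centre of the mouth of the reset hole, level with the lid (75 mm above the bench); the hole goes straight down. A white button 11.6 mm in diameter fills its bottom, its top 20 mm below the mouth when up and 25 mm below when fully down.
- test_hole (a point): Centre of the mouth of the other hole, level with the lid, 50 mm from the reset hole; the same kind of button lies in it and must not be pressed.
- reset (a joint): Travel of the reset button in m: 0 is up, 0.005 is fully down. It springs back when let go; it starts to move at about 0.7 N and takes about 5 N to be fully down, where it meets a stop.
- test (a joint): Travel of the test button in m: 0 is up, 0.005 is fully down; must stay up.
- drift: Bystander tool in the rack: plain round wooden handle 29 mm in diameter and 50 mm tall, steel shank 16 mm thick (too thick for the holes of the box) and 60 mm long. Origin: centre of the handle's underside, z up.
- awl: Bystander tool in the rack: bulbous round wooden handle 34 mm in diameter and 40 mm tall, steel shank only 16 mm long (too short). Origin: centre of the handle's underside, z up.
- tape: Bystander: black tape measure, 75 x 42 x 66 mm, standing on the bench beyond the work. Origin: centre of its underside.
- glue: Bystander: white glue bottle, 52 mm in diameter, 130 mm tall, standing on the bench beyond the work. Origin: centre of its underside.
Not all that is in view belongs to the job. What is shaped like the punch but orange is not meant. Of the things shaped like the rack, the wooden one is meant.

How it is judged:
On the way, in this order (a step that is already met when the one before it is completed fails the run):
1. the punch is lifted clear out of the rack, in the fingers (z of punch_tip in the frame of rack above 0.09 m and contact force between punch and the fingers above 1 N), for 0.1 s.
2. the punch's shank is in the reset hole, at least 8 mm deep (horizontal distance between punch_tip and reset_hole below 0.007 m and z of punch_tip in the frame of reset_hole below -0.008 m), for 0.05 s.
At the end, for the whole second after the job is handed in: Reset button down at least 3.8 mm, pushed with over 2 N by the punch, its tip within 7 mm of the hole's axis and 20 mm deep; fingers grip the punch (over 2 N); test button up (under 1.5 mm); other tools hang in the rack (20 mm, 0.3 rad); tape measure and bottle within 30 mm of their start (value of joint reset above 0.0038 m and horizontal distance between punch_tip and reset_hole below 0.007 m and z of punch_tip in the frame of reset_hole below -0.02 m and contact force between punch and switchbox above 2 N and contact force between punch and the fingers above 2 N and value of joint test below 0.0015 m and distance of each of drift, awl from where it was at the start of the episode below 0.02 m and angle between each of drift, awl's own z axis and vertical below 0.3 rad and distance of each of tape, glue from where it was at the start of the episode below 0.03 m); the arm keeps its last pose, push and grip.
It fails at once if the test button is pressed (1.5 mm or more) (value of joint test above 0.0015 m).
It fails at once if another tool is taken or knocked out of the rack (moved over 40 mm) (distance of any of drift, awl from where it was at the start of the episode above 0.04 m).
It fails at once if the tape measure or the bottle is shoved away (over 50 mm) (distance of any of tape, glue from where it was at the start of the episode above 0.05 m).
It also fails if it takes over 38 s, if anything falls off the work surface, if the arm or the gripper's body presses on something with over 40 N, if the wrist force passes 120 N, or if a joint passes its speed limit or range.

ROBOT

A 7-joint arm with a two-finger parallel gripper is mounted at the origin on the work surface. World frame = base frame: x ahead of the robot, y to its left, z up, the work surface at z = 0. Lengths are in m, angles in rad, forces in N, time in s.
With the tool pointing down it reaches from about 0.4 to 0.9 m from the base axis. Payload 5.5 kg.
Tool frame: the origin (TCP) lies at the very end of the fingers, on their centre line; the grasp point (between the pads) lies grip_depth behind it (grip_depth is the distance from the TCP to the grasp point, in m); z points along the fingers, y is the line along which they close (so a half turn about z gives the same grasp; the last joint's range is limited). The gripper opens to 92 mm and grips with 3 to 60 N. Pads are 19 mm wide; open, the fingers measure 130 mm over their backs; the gripper's body (75 mm by 190 mm) begins 47 mm behind the grasp point.
Start: joints at [1.531, 0.501, -0.427, 1.55, 0.221, 1.138, -0.21], TCP at [0.194, -0.62, 0.205] pointing down, gripper open.
Joint ranges: [-2.88, 2.88], [-0.31, 2.03], [-1.54, 1.56], [0.2, 2.42], [-1.41, 4.55], [0.19, 2.02], [-2.57, 2.57]. Speed limits (rad/s): [2.57, 2.57, 3.14, 3.14, 3.14, 3.14, 3.14].

INTERFACE

Orientations are given as a rotation vector (axis times angle).
In Python, from cell import get_obs, grab_frame, close_job, find_in, spot_point, grip_depth gives the robot as it stands.
- The arm moves only by the tool move_arm, never from a script. Its argument "plan" is a list that holds one entry, the list of rows, each a list of 6 numbers: the shift along the tool's x, y, z in units of 25 mm (1.0 is 25 mm), then the turn, a rotation vector about the tool's x, y, z in units of 5 degrees (1.0 is 5 degrees). In form: [[[dx, dy, dz, rx, ry, rz], ...]]. A call has 1 to 20 rows; each row shifts and turns the commanded pose from where the row before left it, along the tool's axes as they then stand; what a row does not reach is not made up. A row lasts 1/12 s, in which the tool goes at most 41.7 mm and 7.16 degrees, less where a joint would pass 70% of its speed; a pose out of reach is approached as far as the arm can. A call is refused whole if a number of a shift passes 1 or a number of a turn 1, either way. A call with a gripper value outside its range is refused whole. "jaw" is the finger opening in mm, from 0 to 91.8, set as the call begins (left out, the last holds). The fingers move at their own pace and stop on an object; "newtons" is the grip in N (left out, the last holds). Time passes only in rows, so rows that do not move let the fingers close. It gives the time, the measured TCP pose, the force, the opening and the grip force at its end, in the units of the state.
- get_obs(): the state, without advancing time (a new reading comes with each control period).
- grab_frame(name): name is "scene" or "top"; returns a dict with "img" (480x640x3 uint8, red, green, blue), "depth" (480x640 float32, m along the optical axis (not along the pixel's ray), 0 where there is no reading), "intrinsics" (3x3 intrinsics, pixels), "R" (3x3) and "t" (3): a world point X has camera coordinates R X + t. Camera axes: x right, y down, z forward; pixel columns grow to the right and rows downward; lengths in m; the calibration is good to about 2 mm. A picture is of the moment at which its call begins.
- close_job(): hands the job in; it is judged then, once.
Trained networks look in a picture, given as the dict that the camera call returned (one of the last four; its "shot" number tells which), for a name from the list of things; names that differ only in an ending like _2 or _b are one class to them, and where a whole thing is asked for, a point or a joint stands for the part that bears it (a point fixed in the world has none). Each returns a list of dicts, best first, with "p" (0 to 1); they miss things now and then, are a little off and sometimes report something else, mostly with a low value. They report only what shows in the picture. A call takes as long as a camera call. They do not tell look-alikes from the thing itself.
- find_in(picture, query): "at" ([x, y, z] in m, in the coordinates of the camera as it stood for that picture, good to about 4 mm: the middle of the surface that is visible of it).
- spot_point(picture, query): "at" ([x, y, z] in m, in the coordinates of the camera as it stood for that picture, good to about 4 mm: a listed point, or the origin of a listed thing).
The state is a dict: "time": time; "q": joint angles; "joint_velocities": joint speeds; "joint_efforts": joint torques, N m; "ee_pos": TCP position; "tool_rot": TCP orientation; "ft_force": force on the tool from outside, world axes, zero at the start; "moment": the same for the moment, N m; "grip_width": opening from 0.0 (shut) to 1.0 (fully open); "grasp_force": force on a finger pad.
Only numpy, scipy, OpenCV 4.12 (cv2) and the standard library are available. Lean on these libraries where they do the work, as an engineer would, in place of code of your own. Each camera call takes 0.05 s, during which the arm holds its last target. There are 200 camera calls.

## Working session

There is one attempt and no reset: what is moved stays moved. The work goes in short steps, Python scripts to look and compute and a tool call to move; the robot and the scene stay as the last step left them, time stands still between calls to the robot, and variables do not carry over. Pictures are saved under pics/ and viewed, at most 10 in all, crops included, and the job is handed in when it is done.

Besides the shell and the picture viewer there is one more tool, called after "Call:" as a command line: name --argument value ..., lists and objects as JSON in quotes. move_arm: Moves the arm, as the interface text tells. Its arguments: {"type":"object","properties":{"plan":{"type":"array","items":{"type":"array","items":{"type":"array","items":{"type":"number"}}}},"jaw":{"type":"number"},"newtons":{"type":"number"}},"required":["plan"]}

```bash
mkdir -p pics
cat > h.py <<'E'
import numpy as np, cv2
from cell import *
def world(f,p): return f["R"].T@(np.array(p)-f["t"])
def save(f,n,box=None,s=1):
    im=f["img"][:,:,::-1]
    if box: x0,y0,x1,y1=box; im=im[y0:y1,x0:x1]
    cv2.imwrite("pics/"+n,cv2.resize(im,None,fx=s,fy=s))
def px(f,X):
    c=f["intrinsics"]@(f["R"]@np.array(X)+f["t"]); return c[:2]/c[2]
def at(f,u,v):
    d=f["depth"][int(v),int(u)]; return world(f,d*np.linalg.inv(f["intrinsics"])@np.array([u,v,1.]))
E
python3 - <<'E'
from h import *
np.set_printoptions(precision=3,suppress=True)
print(get_obs(),grip_depth)
for n in("scene","top"):
    f=grab_frame(n);save(f,n+"1.png")
    for q in("punch","rack","switchbox","drift","awl","tape","glue","punch_tip","reset_hole","test_hole"):
        for r in spot_point(f,q)[:3]:
            X=world(f,r["at"]);print(n,q,round(r["p"],2),X,px(f,X))
E
```

```text
{'time': 0.0, 'q': array([ 1.531,  0.502, -0.427,  1.551,  0.221,  1.138, -0.21 ]), 'joint_velocities': array([ 0.   , -0.001,  0.001,  0.   ,  0.   , -0.   ,  0.002]), 'joint_efforts': array([  0.   , -56.659,  -5.816, -27.911,  -0.068,   0.031,   0.   ]), 'ee_pos': array([ 0.194, -0.62 ,  0.204]), 'tool_rot': array([-3.104, -0.474,  0.   ]), 'ft_force': array([-0.068, -0.347,  0.524]), 'moment': array([-0.01 ,  0.031,  0.062]), 'grasp_force': 0.0, 'grip_width': 1.0010168053711594} 0.0188
scene punch 0.74 [0.558 0.154 0.088] [391.421 237.871]
scene punch 0.71 [0.457 0.159 0.067] [377.709 221.21 ]
scene rack 0.4 [ 0.535 -0.2    0.001] [211.44  288.284]
scene switchbox 0.78 [ 0.535 -0.203  0.002] [210.212 288.408]
scene drift 0.74 [0.566 0.208 0.089] [419.091 236.403]
scene awl 0.75 [0.585 0.256 0.085] [445.87  240.482]
scene tape 0.7 [0.762 0.125 0.002] [409.777 343.428]
scene glue 0.9 [ 0.746 -0.255 -0.   ] [183.665 370.59 ]
scene reset_hole 0.66 [ 0.494 -0.234  0.075] [188.858 247.454]
scene test_hole 0.72 [ 0.529 -0.208  0.075] [203.218 255.676]
scene test_hole 0.31 [0.563 0.209 0.089] [418.964 235.801]
top punch 0.75 [0.459 0.159 0.068] [247.076 297.383]
top punch 0.71 [0.55  0.155 0.086] [248.921 246.063]
top rack 0.92 [0.568 0.21  0.001] [226.09  242.225]
top rack 0.76 [0.37  0.307 0.002] [172.667 345.698]
top switchbox 0.96 [ 0.533 -0.203 -0.   ] [440.515 261.141]
top switchbox 0.67 [ 0.744 -0.255  0.001] [464.921 154.185]
top drift 0.64 [0.57  0.213 0.084] [217.285 235.169]
top awl 0.81 [0.583 0.259 0.088] [191.179 227.863]
top tape 0.69 [0.762 0.126 0.003] [271.224 144.31 ]
top tape 0.24 [ 0.494 -0.242  0.073] [470.156 278.941]
top glue 0.96 [ 0.746 -0.258  0.003] [466.289 152.617]
top punch_tip 0.63 [0.553 0.156 0.089] [248.004 244.449]
top reset_hole 0.97 [ 0.489 -0.246  0.073] [472.06  281.323]
top test_hole 0.74 [ 0.527 -0.208  0.076] [450.715 260.275]
```

View pics/top1.png

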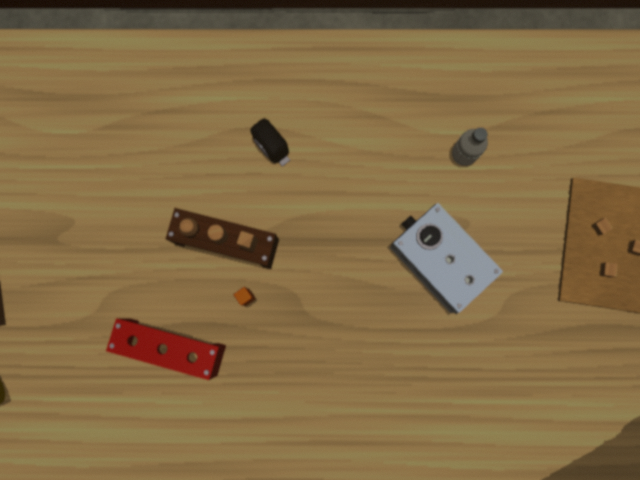

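View pics/scene1.png

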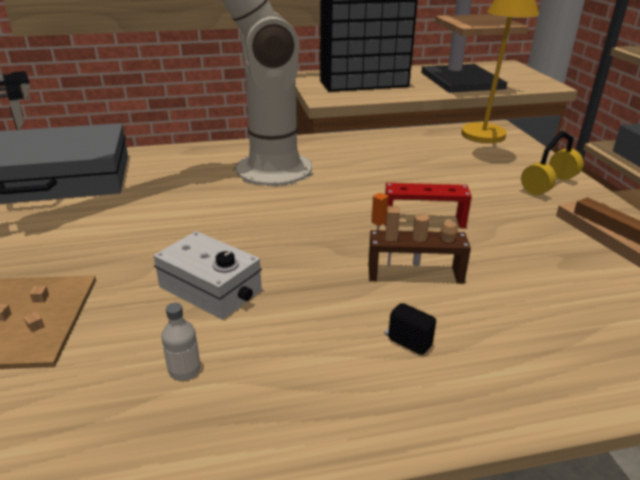

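Top view: the wooden rack is at (222,238), with square wooden handle at (245,239), round drift at (216,233) and bulbous awl at (188,227). The red rack (165,349) is empty. On the box, the dial is at (430,236), the test hole at (450,259) and the reset hole at (470,280).
Candidates for the punch are the square wooden handle (245,239), the orange lookalike (244,296), and blocks on the board at (603,227) and (610,269). I choose (245,239) and check it in a crop.

Run:
```python
from h import *
np.set_printoptions(precision=4,suppress=True)
f=grab_frame("top")
a=cv2.resize(f["img"][200:320,160:280,::-1],None,fx=4,fy=4,interpolation=cv2.INTER_CUBIC)
b=cv2.resize(f["img"][200:320,390:510,::-1],None,fx=4,fy=4,interpolation=cv2.INTER_CUBIC)
# v of crop
cv2.imwrite("pics/crop.png",np.hstack([cv2.resize(a,(400,400)),cv2.resize(b,(400,400))]))
# punch top: depth points
K=np.linalg.inv(f["intrinsics"]);vv,uu=np.mgrid[0:480,0:640]
P=(f["depth"].reshape(-1,1)*(np.c_[uu.ravel(),vv.ravel(),np.ones(uu.size)]@K.T)-f["t"])@f["R"]
P=P.reshape(480,640,3)
print("campos",-f["R"].T@f["t"])
def blob(x0,x1,y0,y1,z0,z1):
    m=(P[...,0]>x0)&(P[...,0]<x1)&(P[...,1]>y0)&(P[...,1]<y1)&(P[...,2]>z0)&(P[...,2]<z1)
    Q=P[m]; r=cv2.minAreaRect((Q[:,:2]*1000).astype(np.float32)); return m.sum(),Q.mean(0),r
print("punch",blob(.51,.60,.12,.185,.14,.17))
print("drift",blob(.53,.62,.185,.235,.12,.15))
print("orange",blob(.42,.5,.12,.2,.1,.17))
print("boxlid",blob(.4,.68,-.35,-.05,.065,.082))
print("racktop",blob(.5,.65,.08,.33,.075,.092))
print(f["depth"][239,245],at(f,245,239))
```

```text
campos [0.4183 0.0162 1.1749]
punch (np.int64(209), array([0.5535, 0.1538, 0.1497]), ((553.879150390625, 154.60028076171875), (24.670730590820312, 23.803382873535156), 73.44977569580078))
drift (np.int64(232), array([0.5668, 0.2066, 0.1338]), ((567.1691284179688, 207.36154174804688), (27.591400146484375, 27.851716995239258), 38.92241668701172))
orange (np.int64(235), array([0.4587, 0.1581, 0.1274]), ((458.8244323730469, 159.42201232910156), (23.963638305664062, 24.374237060546875), 34.60183334350586))
boxlid (np.int64(5343), array([ 0.5286, -0.2043,  0.0751]), ((532.3172607421875, -202.47879028320312), (170.18460083007812, 111.45657348632812), 42.37781524658203))
racktop (np.int64(2674), array([0.5657, 0.2056, 0.0852]), ((567.9025268554688, 207.95458984375), (191.12213134765625, 60.799503326416016), 75.70469665527344))
1.033289 [0.5542 0.1535 0.1518]
```

View pics/crop.png

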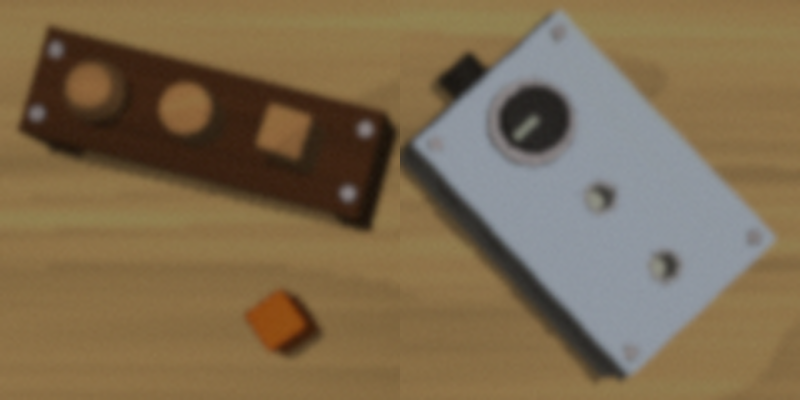

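The crop confirms it: the square wooden handle is at (283,132), and the reset hole is at (664,265), farther from the dial. By box geometry the reset hole is at about (0.492,-0.240). First I rotate the tool and raise it.

Call:
move_arm --plan '[[[0, 0, -0.2, 0, 0, -1], [0, 0, -0.2, 0, 0, -1], [0, 0, -0.2, 0, 0, -1], [0, 0, -0.2, 0, 0, -1], [0, 0, -0.2, 0, 0, -1], [0, 0, -0.2, 0, 0, -1], [0, 0, -0.2, 0, 0, -1], [0, 0, -0.2, 0, 0, -1], [0, 0, 0, 0, 0, -1], [0, 0, 0, 0, 0, -1], [0, 0, 0, 0, 0, -1], [0.9, 0.16, 0, 0, 0, -0.6], [0.9, 0.16, 0, 0, 0, 0], [0.9, 0.16, 0, 0, 0, 0], [0.9, 0.16, 0, 0, 0, 0], [0.9, 0.16, 0, 0, 0, 0], [0.9, 0.16, 0, 0, 0, 0], [0.9, 0.16, 0, 0, 0, 0], [0.9, 0.16, 0, 0, 0, 0], [0.9, 0.16, 0, 0, 0, 0]]]' --jaw 60 --newtons 25

```text
time: 2.82
ee_pos: [0.2813, -0.4331, 0.2454]
tool_rot: [2.486, 1.92, -0.0]
ft_force: [-0.3, 0.4, 0.1]
grip_width: 0.651
grasp_force: 0.0
```

```bash
cat >> h.py <<'E'
from scipy.spatial.transform import Rotation as Ro
def delta(target,yaw=None):
    o=get_obs(); R=Ro.from_rotvec(o["tool_rot"]).as_matrix()
    d=R.T@(np.array(target)-o["ee_pos"])
    print("t",o["time"],"q",o["q"].round(2),"ee",o["ee_pos"].round(4),"tooly deg",np.degrees(np.arctan2(R[1,1],R[0,1])).round(2),"tilt",R[:2,2].round(4),"units",(d/0.025).round(2),"F",o["ft_force"].round(2),"grip",round(o["grip_width"]*91.8,1),round(float(o["grasp_force"]),1))
E
python3 -c "
from h import *
delta([.5539,.1546,.24])"
```

```text
t 2.8167 q [ 1.59  0.26 -0.76  1.83  0.2   1.13  0.51] ee [ 0.2813 -0.4331  0.2454] tooly deg -14.65 tilt [-0.     -0.0005] units [25.5  4.6  0.2] F [-0.28  0.43  0.13] grip 59.8 0.0
```

Call:
move_arm --plan '[[[0.9, 0.16, 0, 0, 0, 0], [0.9, 0.16, 0, 0, 0, 0], [0.9, 0.16, 0, 0, 0, 0], [0.9, 0.16, 0, 0, 0, 0], [0.9, 0.16, 0, 0, 0, 0], [0.9, 0.16, 0, 0, 0, 0], [0.9, 0.16, 0, 0, 0, 0], [0.9, 0.16, 0, 0, 0, 0], [0.9, 0.16, 0, 0, 0, 0], [0.9, 0.16, 0, 0, 0, 0], [0.9, 0.16, 0, 0, 0, 0], [0.9, 0.16, 0, 0, 0, 0]]]'

```text
time: 3.82
ee_pos: [0.3961, -0.1841, 0.2455]
tool_rot: [2.486, 1.919, -0.001]
ft_force: [0.5, -0.1, 0.8]
grip_width: 0.654
grasp_force: 0.0
```

```bash
python3 -c "
from h import *
delta([.5539,.1546,.24])"
```

```text
t 3.8167 q [ 1.3   0.1  -0.97  2.    0.1   1.09  0.03] ee [ 0.3961 -0.1841  0.2455] tooly deg -14.65 tilt [ 0.0003 -0.001 ] units [14.7   2.68  0.21] F [ 0.47 -0.06  0.78] grip 60.0 0.0
```

Call:
move_arm --plan '[[[0.9, 0.16, 0, 0, 0, 0], [0.9, 0.16, 0, 0, 0, 0], [0.9, 0.16, 0, 0, 0, 0], [0.9, 0.16, 0, 0, 0, 0], [0.9, 0.16, 0, 0, 0, 0], [0.9, 0.16, 0, 0, 0, 0], [0.9, 0.16, 0, 0, 0, 0], [0.9, 0.16, 0, 0, 0, 0], [0.9, 0.16, 0, 0, 0, 0], [0.9, 0.16, 0, 0, 0, 0], [0.9, 0.16, 0, 0, 0, 0], [0.9, 0.16, 0, 0, 0, 0], [0.9, 0.16, 0, 0, 0, 0], [0.9, 0.16, 0, 0, 0, 0], [0.9, 0.16, 0, 0, 0, 0], [0.9, 0.16, 0, 0, 0, 0], [0, 0, 0, 0, 0, 0], [0, 0, 0, 0, 0, 0]]]'

```text
time: 5.32
ee_pos: [0.5485, 0.1487, 0.2452]
tool_rot: [-2.483, -1.923, -0.001]
ft_force: [-0.8, 0.2, 0.2]
grip_width: 0.657
grasp_force: 0.0
```

```bash
python3 -c "
from h import *
delta([.5539,.1546,.106])
f=grab_frame('scene');save(f,'s2.png',(330,120,490,260),4)"
```

```text
t 5.3167 q [ 0.45  0.46 -1.01  1.7   0.41  1.21 -0.91] ee [0.5485 0.1487 0.2452] tooly deg -14.48 tilt [-0.0002  0.0008] units [0.28 0.15 5.57] F [-0.81  0.15  0.23] grip 60.3 0.0
```

View pics/s2.png

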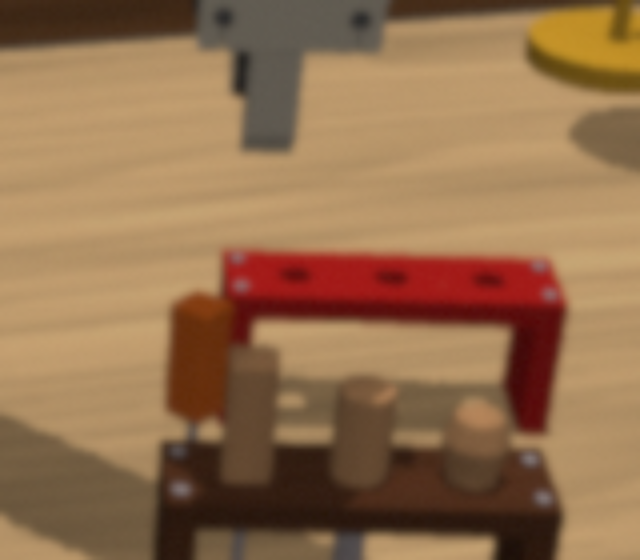

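The gripper (crop (270,100)) is over the punch handle at (250,415), next to the drift and the awl. Descending and closing.

Call:
move_arm --plan '[[[0.28, 0.15, 0.2, 0, 0, 0], [0, 0, 0.6, 0, 0, 0], [0, 0, 0.6, 0, 0, 0], [0, 0, 0.6, 0, 0, 0], [0, 0, 0.6, 0, 0, 0], [0, 0, 0.6, 0, 0, 0], [0, 0, 0.6, 0, 0, 0], [0, 0, 0.6, 0, 0, 0], [0, 0, 0.6, 0, 0, 0], [0, 0, 0.55, 0, 0, 0], [0, 0, 0, 0, 0, 0], [0, 0, 0, 0, 0, 0]]]'

```text
time: 6.37
ee_pos: [0.5535, 0.1526, 0.1056]
tool_rot: [-2.486, -1.919, 0.002]
ft_force: [0.4, 0.2, 0.4]
grip_width: 0.653
grasp_force: 0.0
```

Call:
move_arm --plan '[[[0, 0, 0, 0, 0, 0], [0, 0, 0, 0, 0, 0], [0, 0, 0, 0, 0, 0], [0, 0, 0, 0, 0, 0], [0, 0, 0, 0, 0, 0], [0, 0, 0, 0, 0, 0], [0, 0, 0, 0, 0, 0], [0, 0, 0, 0, 0, 0]]]' --jaw 10 --newtons 30

```text
time: 7.03
ee_pos: [0.5543, 0.1529, 0.1068]
tool_rot: [2.486, 1.92, 0.0]
ft_force: [0.1, -0.4, 2.3]
grip_width: 0.261
grasp_force: 29.5
```

```bash
python3 -c "
from h import *
delta([.5539,.1546,.106])"
```

```text
t 7.0333 q [ 0.35  0.62 -0.89  1.82  0.57  0.98 -1.04] ee [0.5543 0.1529 0.1068] tooly deg -14.65 tilt [ 0.0005 -0.0001] units [ 0.06 -0.03  0.03] F [ 0.05 -0.39  2.25] grip 23.9 29.5
```

Call:
move_arm --plan '[[[0, 0, -0.3, 0, 0, 0], [0, 0, -0.4, 0, 0, 0], [0, 0, -0.5, 0, 0, 0], [0, 0, -0.5, 0, 0, 0], [0, 0, -0.5, 0, 0, 0], [0, 0, -0.5, 0, 0, 0], [0, 0, -0.5, 0, 0, 0], [0, 0, -0.5, 0, 0, 0], [0, 0, -0.5, 0, 0, 0], [0, 0, -0.5, 0, 0, 0], [0, 0, -0.3, 0, 0, 0], [0, 0, 0, 0, 0, 0], [0, 0, 0, 0, 0, 0]]]'

```text
time: 8.12
ee_pos: [0.5542, 0.1528, 0.2318]
tool_rot: [2.486, 1.92, 0.001]
ft_force: [0.1, -0.4, -1.3]
grip_width: 0.26
grasp_force: 29.5
```

Run:
```python
from h import *
delta([.4917,-.2396,.231])
f=grab_frame('scene');save(f,'s3.png',(340,80,480,270),3)
for q in("punch","punch_tip"):
    for r in spot_point(f,q)[:3]: print(q,round(r["p"],2),world(f,r["at"]).round(4))
```

```text
t 8.1167 q [ 0.43  0.48 -0.99  1.7   0.43  1.19 -0.93] ee [0.5542 0.1528 0.2318] tooly deg -14.66 tilt [ 0.0006 -0.0001] units [-15.82   1.55   0.03] F [ 0.08 -0.4  -1.28] grip 23.9 29.5
punch 0.89 [0.5529 0.1551 0.2131]
punch 0.84 [0.4564 0.1597 0.0632]
punch_tip 0.91 [0.5552 0.1534 0.1495]
```

View pics/s3.png

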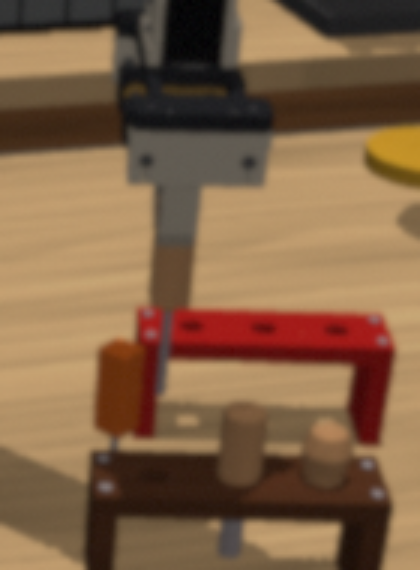

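The punch is upright in the fingers (shank tip at about (163,390) in the crop), and the drift and awl are still in the rack. Moving over the box.

Call:
move_arm --plan '[[[-0.4, 0.04, 0, 0, 0, 0], [-0.7, 0.07, 0, 0, 0, 0], [-0.9, 0.09, 0, 0, 0, 0], [-0.9, 0.09, 0, 0, 0, 0], [-0.9, 0.09, 0, 0, 0, 0], [-0.9, 0.09, 0, 0, 0, 0], [-0.9, 0.09, 0, 0, 0, 0], [-0.9, 0.09, 0, 0, 0, 0], [-0.9, 0.09, 0, 0, 0, 0], [-0.9, 0.09, 0, 0, 0, 0], [-0.9, 0.09, 0, 0, 0, 0], [-0.9, 0.09, 0, 0, 0, 0], [-0.9, 0.09, 0, 0, 0, 0], [-0.9, 0.09, 0, 0, 0, 0], [-0.9, 0.09, 0, 0, 0, 0], [-0.9, 0.09, 0, 0, 0, 0], [-0.9, 0.09, 0, 0, 0, 0], [-0.7, 0.07, 0, 0, 0, 0], [-0.4, 0.04, 0, 0, 0, 0], [-0.1, 0, 0, 0, 0, 0]]]'

```text
time: 9.93
ee_pos: [0.4909, -0.2419, 0.2308]
tool_rot: [-2.49, -1.915, 0.001]
ft_force: [0.0, 0.5, -0.9]
grip_width: 0.262
grasp_force: 29.5
```

```bash
python3 -c "
from h import *
delta([.4917,-.2396,.231])"
```

```text
t 9.9333 q [ 1.17  0.41 -0.96  1.77  0.37  1.16 -0.17] ee [ 0.4909 -0.2419  0.2308] tooly deg -14.88 tilt [-0.0011  0.0001] units [ 0.1   0.01 -0.01] F [ 0.03  0.51 -0.89] grip 24.0 29.5
```

Call:
move_arm --plan '[[[0.04, 0, 0.2, 0, 0, 0], [0, 0, 0.4, 0, 0, 0], [0, 0, 0.4, 0, 0, 0], [0, 0, 0.4, 0, 0, 0], [0, 0, 0.4, 0, 0, 0], [0, 0, 0.3, 0, 0, 0], [0, 0, 0.1, 0, 0, 0], [0, 0, 0, 0, 0, 0], [0, 0, 0, 0, 0, 0]]]'

```text
time: 10.68
ee_pos: [0.4926, -0.2381, 0.1765]
tool_rot: [-2.486, -1.92, -0.0]
ft_force: [-0.6, -0.1, -0.9]
grip_width: 0.256
grasp_force: 29.5
```

Run:
```python
from h import *
delta([.4917,-.2396,.16])
T=[];H=[];E=[]
for i in range(4):
    f=grab_frame('scene')
    for q,L in(("punch_tip",T),("reset_hole",H),("test_hole",E)):
        for r in spot_point(f,q)[:1]: L.append(np.r_[r["p"],world(f,r["at"])])
for L in(T,H,E): print(np.array(L).round(4))
o=get_obs()["ee_pos"];tip=o+[.0004,.0015,-.0868]
print("pred tip px",px(f,tip),"hole px",px(f,[.4917,-.2396,.075]),"test",px(f,[.5286,-.2059,.075]))
im=f["img"][200:300,140:260,::-1]
cv2.imwrite("pics/s4.png",cv2.resize(im,None,fx=6,fy=6,interpolation=cv2.INTER_CUBIC))
```

```text
t 10.6833 q [ 1.12  0.47 -0.93  1.83  0.43  1.06 -0.22] ee [ 0.4926 -0.2381  0.1765] tooly deg -14.63 tilt [0.0002 0.0002] units [-0.07 -0.02  0.66] F [-0.58 -0.07 -0.89] grip 23.5 29.5
[[ 0.67    0.4896 -0.2387  0.0921]
 [ 0.56    0.493  -0.2382  0.094 ]
 [ 0.68    0.4908 -0.2384  0.0927]
 [ 0.85    0.4906 -0.2392  0.0912]]
[[ 0.62    0.4946 -0.2363  0.075 ]
 [ 0.7     0.4946 -0.2346  0.0725]
 [ 0.66    0.4918 -0.2371  0.0747]
 [ 0.72    0.4895 -0.2362  0.0721]]
[[ 0.81    0.5319 -0.2082  0.0727]
 [ 0.93    0.5273 -0.2098  0.0751]
 [ 0.64    0.5291 -0.2063  0.0747]]
pred tip px [186.58033697 240.82981165] hole px [186.00055552 247.11793765] test [204.40633191 255.53877726]
```

View pics/s4.png

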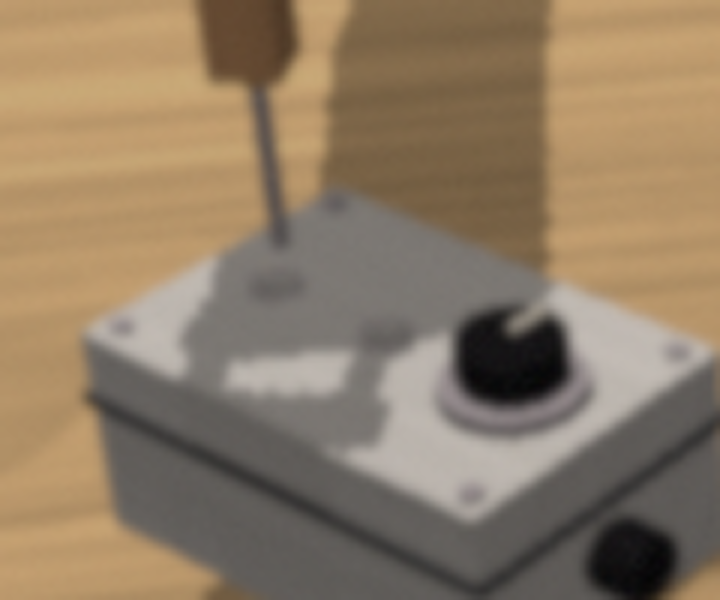

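The punch tip is at (281,245) in the crop, just above the reset hole at (276,283). The test hole (386,332) and dial are clear. A small correction of about 3 mm is needed along −x of the tool.

Call:
move_arm --plan '[[[-0.1, -0.02, 0, 0, 0, 0], [0, 0, 0.2, 0, 0, 0], [0, 0, 0, 0, 0, 0], [0, 0, 0, 0, 0, 0]]]'

```text
time: 11.82
ee_pos: [0.4908, -0.2405, 0.171]
tool_rot: [-2.486, -1.919, 0.001]
ft_force: [-0.3, -0.2, -0.3]
grip_width: 0.258
grasp_force: 29.5
```

Run:
```python
from h import *
L=[];D=[]
for i in range(8):
    f=grab_frame('scene'); L.append(get_obs()["ee_pos"]);D.append(f["img"].astype(float))
L=np.array(L);m=L.mean(0);print(L.std(0).round(5),m.round(4))
tip=m+[.0004,.0015,-.0868]
print("tip",tip.round(4),"err",(np.array([.4917,-.2396])-tip[:2]).round(4),"px",px(f,tip),px(f,[.4917,-.2396,.075]))
im=np.mean(D,0).astype(np.uint8)[225:265,165:215,::-1]
cv2.imwrite("pics/s5.png",cv2.resize(im,None,fx=14,fy=14,interpolation=cv2.INTER_CUBIC))
```

```text
[1.1e-04 3.0e-05 1.3e-04] [ 0.4913 -0.2405  0.1715]
tip [ 0.4917 -0.239   0.0847] err [-0.     -0.0006] px [185.71621855 242.85784909] [186.00055552 247.11793765]
```

View pics/s5.png

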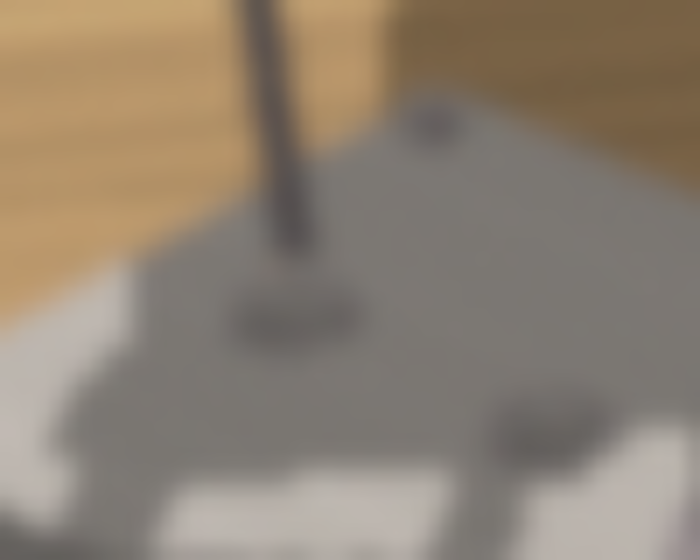

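The tip, at (295,252) in the crop, is directly above the reset hole (296,315), as predicted. Going in, gently.

Call:
move_arm --plan '[[[-0.02, 0, 0.15, 0, 0, 0], [0, 0, 0.15, 0, 0, 0], [0, 0, 0.15, 0, 0, 0], [0, 0, 0.15, 0, 0, 0], [0, 0, 0.15, 0, 0, 0], [0, 0, 0.15, 0, 0, 0], [0, 0, 0, 0, 0, 0], [0, 0, 0, 0, 0, 0]]]'

```text
time: 12.88
ee_pos: [0.491, -0.2408, 0.1487]
tool_rot: [-2.486, -1.92, 0.0]
ft_force: [-0.1, 0.0, -1.0]
grip_width: 0.261
grasp_force: 29.5
```

Call:
move_arm --plan '[[[0, 0, 0.1, 0, 0, 0], [0, 0, 0.1, 0, 0, 0], [0, 0, 0.1, 0, 0, 0], [0, 0, 0.08, 0, 0, 0], [0, 0, 0.06, 0, 0, 0], [0, 0, 0, 0, 0, 0], [0, 0, 0, 0, 0, 0]]]'

```text
time: 13.47
ee_pos: [0.4914, -0.2411, 0.1383]
tool_rot: [2.486, 1.92, 0.0]
ft_force: [-1.2, 0.6, 2.7]
grip_width: 0.261
grasp_force: 29.5
```

Call:
move_arm --plan '[[[0, 0, 0.06, 0, 0, 0], [0, 0, 0.06, 0, 0, 0], [0, 0, 0, 0, 0, 0], [0, 0, 0, 0, 0, 0], [0, 0, 0, 0, 0, 0]]]'

```text
time: 13.88
ee_pos: [0.4918, -0.2415, 0.1362]
tool_rot: [2.485, 1.919, -0.0]
ft_force: [-1.7, 0.4, 10.5]
grip_width: 0.262
grasp_force: 29.6
```

About 11 N, so the button is on its stop. Checking that it holds steady before I hand in.

Call:
move_arm --plan '[[[0, 0, 0, 0, 0, 0], [0, 0, 0, 0, 0, 0], [0, 0, 0, 0, 0, 0], [0, 0, 0, 0, 0, 0], [0, 0, 0, 0, 0, 0], [0, 0, 0, 0, 0, 0]]]'

```text
time: 14.38
ee_pos: [0.4917, -0.2415, 0.1362]
tool_rot: [2.485, 1.919, -0.0]
ft_force: [-2.6, -0.5, 10.5]
grip_width: 0.261
grasp_force: 29.6
```

```bash
python3 -c "
from h import *
delta([.4917,-.2396,.1368])
o=get_obs()
if o['ft_force'][2]>7 and o['grasp_force']>20: print(close_job())"
```

```text
t 14.3833 q [ 1.1   0.52 -0.89  1.86  0.48  0.99 -0.26] ee [ 0.4917 -0.2415  0.1362] tooly deg -14.66 tilt [ 0.0009 -0.0015] units [ 0.07 -0.02 -0.02] F [-2.56 -0.54 10.48] grip 24.0 29.6
the job is handed in; nothing more can be done
None
```

I handed the job in at about 14.4 s with the punch gripped at about 30 N and its shank in the reset hole, pressing the button against its stop with about 10.5 N; the handover returned no verdict.

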